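# Confirm a kit on the stockroom picking keys

## Task

Confirm the kit on the picking keys with light taps of the fingertips: press down the orange key in front of the carton of bearings, then the one in front of the brass spacers, then the one in front of the black bolts, each gently and right down so that it stays down. Do not press the key of the red plugs, lift nothing, and leave the loose parts and everything else where they are.

Things in the scene. Friction and masses are not known exactly. Their poses are not given: they have to be found in the camera images.
- top_bearings (a point): centre of the top face of the orange round push key (32 mm diameter) in front (robot side) of the open cardboard carton of steel ball bearings (28 mm rings with a black band); the key stands in a black block 46 x 50 mm and 46 mm high. Up, its top is 64 mm above the table; the point moves down with the key. z is up
- key_bearings (a joint): how far that key is pressed, in m: 0 up, 0.010 right down on its stop; it moves straight down against about 3 N of friction and stays where it is left. The key and its stop sit on a springy mount that yields 1 mm for every 2 N (up to 6 mm, then rigid) and springs back: pushing the top face about 13 mm down takes the key right down
- top_spacers (a point): centre of the top face of the orange round push key (32 mm diameter) in front (robot side) of the open cardboard carton of gold-coloured brass hexagonal spacers (13 mm by 30 mm rods); the key stands in a black block 46 x 50 mm and 46 mm high. Up, its top is 64 mm above the table; the point moves down with the key. z is up
- key_spacers (a joint): how far that key is pressed, in m: 0 up, 0.010 right down on its stop; it moves straight down against about 3 N of friction and stays where it is left. The key and its stop sit on a springy mount that yields 1 mm for every 2 N (up to 6 mm, then rigid) and springs back: pushing the top face about 13 mm down takes the key right down
- top_bolts (a point): centre of the top face of the orange round push key (32 mm diameter) in front (robot side) of the open cardboard carton of black hex-head bolts (18 mm heads, 34 mm shanks); the key stands in a black block 46 x 50 mm and 46 mm high. Up, its top is 64 mm above the table; the point moves down with the key. z is up
- key_bolts (a joint): how far that key is pressed, in m: 0 up, 0.010 right down on its stop; it moves straight down against about 3 N of friction and stays where it is left. The key and its stop sit on a springy mount that yields 1 mm for every 2 N (up to 6 mm, then rigid) and springs back: pushing the top face about 13 mm down takes the key right down
- top_plugs (a point): centre of the top face of the orange round push key (32 mm diameter) in front (robot side) of the open cardboard carton of red plastic plugs (26 mm); the key stands in a black block 46 x 50 mm and 46 mm high. Up, its top is 64 mm above the table; the point moves down with the key. z is up; this key must not be pressed
- key_plugs (a joint): how far that key is pressed, in m: 0 up, 0.010 right down on its stop; it moves straight down against about 3 N of friction and stays where it is left. The key and its stop sit on a springy mount that yields 1 mm for every 2 N (up to 6 mm, then rigid) and springs back: pushing the top face about 13 mm down takes the key right down
- loose_bearing: loose steel ball bearing lying flat, 30 mm diameter, 10 mm high; origin at the centre of its underside; to be left alone
- loose_nut: loose steel hex nut lying flat, 28 mm across, 13 mm high; origin at the centre of its underside; to be left alone
- loose_collar: loose brass shaft collar (ring) lying flat, 30 mm outside diameter, 12 mm high; origin at the centre of its underside; to be left alone
- packet: small loose blue packet with a paper label, 30 x 42 x 24 mm high; origin at the centre of its underside; to be left alone
- jar: loose clear jar with a white cap, 52 mm diameter, 75 mm high; origin at the centre of its underside; to be left alone
- wrench: loose steel wrench lying flat, 170 mm long along its x axis; origin under its middle; to be left alone
- tape_roll: loose brown roll of tape lying flat, 90 mm diameter, 30 mm high; origin at the centre of its underside; to be left alone
- station_bearings: the fixed unit of key block and carton of bearings; origin on the table straight under the key, x (roughly away from the robot) towards the middle of its open cardboard carton, 92 mm off; carton 100 x 90 mm and 50 mm high
- station_spacers: the fixed unit of key block and carton of spacers; origin on the table straight under the key, x (roughly away from the robot) towards the middle of its open cardboard carton, 92 mm off; carton 100 x 90 mm and 50 mm high
- station_bolts: the fixed unit of key block and carton of bolts; origin on the table straight under the key, x (roughly away from the robot) towards the middle of its open cardboard carton, 92 mm off; carton 100 x 90 mm and 50 mm high
- station_plugs: the fixed unit of key block and carton of plugs; origin on the table straight under the key, x (roughly away from the robot) towards the middle of its open cardboard carton, 92 mm off; carton 100 x 90 mm and 50 mm high

How it is judged:
By the outcome, as a careful person would: the job done as asked, in the order asked, and still so for the second after the job is handed in, with the robot touching nothing.
It also fails if it takes over 54 s, if anything falls off the work surface, if the arm or the gripper's body presses on something with over 40 N, if the wrist force passes 120 N, or if a joint passes its speed limit or range.

## Robot

A 6-joint arm with a two-finger parallel gripper is mounted at the origin on the work surface. World frame = base frame: x ahead of the robot, y to its left, z up, the work surface at z = 0. Lengths are in m, angles in degrees, forces in N, time in s.
With the tool pointing down it reaches from about 0.4 to 0.825 m from the base axis. Payload 7 kg.
Tool frame: the origin (TCP) lies on the front face of the gripper's body, between the roots of the fingers; the fingertips stand 66 mm ahead of it and the grasp point (between the pads) lies 47 mm ahead of it (ctrl.grasp_offset is the z of the grasp point in the tool frame, in m); z points along the fingers, y is the direction in which the jaws open and shut (so a half turn about z gives the same grasp; the last joint's range is limited). The gripper opens to 88 mm and grips with 3 to 60 N. Pads are 19 mm wide; open, the fingers measure 130 mm over their backs; the gripper's body (78 mm by 193 mm) begins 47 mm behind the grasp point.
Start: joints at [83.944, 20.546, 0.682, 0, -70.136, -16.507], TCP at [0.259, 0.623, 0.292] pointing down, gripper open.
Joint ranges: [-176.03, 176.03], [-82.01, 121.73], [-58.28, 71.71], [-173.87, 95.51], [-174.79, -0.11], [-173.66, 173.66]. Speed limits (degrees/s): [136.94, 136.94, 172.46, 180, 180, 180].

## Interface

Orientations are given as [roll, pitch, yaw] about the fixed x, y, z axes, in that order (R = Rz(yaw) Ry(pitch) Rx(roll)).
In Python, from plant import ctrl gives the robot as it stands.
- The arm moves only by the shell command python3 -m creep 'ROWS'. ROWS is JSON, a list of rows, each a list of 7 numbers: the turn, a rotation vector about the tool's x, y, z in rad, then the shift along the tool's x, y, z in m, then the opening, from 0 (shut) to 1 (fully open). In form: [[wx, wy, wz, dx, dy, dz, grip], ...]. A call has 1 to 12 rows; each row is the pose to reach, as a shift and turn from the pose commanded when the call began, along the tool's axes at that moment; what a row does not reach only later rows make up. A row lasts 1/12 s, in which the tool goes at most 41.7 mm and 7.16 degrees, less where a joint would pass 70% of its speed; a pose out of reach is approached as far as the arm can. A call with a gripper value outside its range is refused whole. The fingers move at their own pace and stop on an object; the grip force is fixed at half the most. Time passes only in rows, so rows that repeat a pose let the fingers close. It gives the time, the measured TCP pose, the force and the opening at its end, in the units of the state.
- ctrl.get_obs(): the state, without advancing time (a new reading comes with each control period).
- ctrl.snapshot(name): name is "side" or "top" or "wrist"; returns the picture (400x640x3 uint8, blue, green, red); there is no depth.
- ctrl.camera_model(name): a dict with "K" (3x3 intrinsics, pixels), "rvec" (rotation vector, rad) and "tvec" (3), from world to camera coordinates, as OpenCV has them. Camera axes: x right, y down, z forward; pixel columns grow to the right and rows downward; lengths in m; the calibration is good to about 2 mm. A picture is of the moment at which its call begins: read the wrist's pose just before it. camera_model takes no time and is no camera call; for the wrist camera it gives the pose at the moment of the call.
- ctrl.close_job(): hands the job in, once; it reports no verdict.
The state is a dict: "clock": time; "joint_pos": joint angles; "qvel": joint speeds; "tau": joint torques, N m; "tool_pos": TCP position; "orientation": TCP orientation; "force": force on the tool from outside, world axes, zero at the start; "moment": the same for the moment, N m; "opening": finger opening in m.
Only numpy, scipy, OpenCV 4.12 (cv2) and the standard library are available. Lean on these libraries where they do the work, as an engineer would, in place of code of your own. Each camera call takes 0.05 s, during which the arm holds its last target.

## Working session

There is one attempt and no reset: what is moved stays moved. The work goes in short steps, Python scripts to look and compute and a shell command to move; the robot and the scene stay as the last step left them, time stands still between calls to the robot, and variables do not carry over. Pictures are saved under pics/ and viewed, and the job is handed in when it is done.

```bash
ls; mkdir -p pics
python3 - <<'E'
from plant import ctrl
import cv2
for n in ("top","side"):
    im=ctrl.snapshot(n); cv2.imwrite(f"pics/{n}0.png",im)
    print(n,{k:v for k,v in ctrl.camera_model(n).items()})
print(ctrl.get_obs())
E
```

```text
pics
top {'K': array([[454.99236767,   0.        , 312.09048199],
       [  0.        , 454.99236767, 201.65712913],
       [  0.        ,   0.        ,   1.        ]]), 'rvec': array([ 2.15302493, -2.18974688,  0.13684511]), 'tvec': array([-0.0036889 ,  0.60572501,  1.28763203])}
side {'K': array([[422.60469679,   0.        , 322.78088567],
       [  0.        , 422.60469679, 205.16034528],
       [  0.        ,   0.        ,   1.        ]]), 'rvec': array([ 2.03928784, -0.83792955,  0.4319847 ]), 'tvec': array([-0.42604812,  0.29836461,  0.85982769])}
{'clock': 0.1, 'joint_pos': array([ 8.39434792e+01,  2.05877933e+01,  6.40114816e-01, -1.75977672e-02,
       -7.01346541e+01, -1.65069846e+01]), 'qvel': array([0.03364895, 0.04015441, 0.1268479 , 0.00829431, 0.01456318,
       0.10064347]), 'tau': array([-4.46664963e-04, -5.84165883e+01,  2.93751240e+01,  7.01554388e+00,
        1.01261563e-02, -4.67418420e-05]), 'tool_pos': array([0.25889006, 0.6230272 , 0.29131981]), 'orientation': array([ 1.79916360e+02, -7.53337124e-03, -2.25694917e+01]), 'force': array([0.51530567, 0.42682164, 0.37181578]), 'moment': array([ 0.01291092, -0.01125816,  0.03659602]), 'opening': 0.08730942676459678}
```

View pics/top0.png

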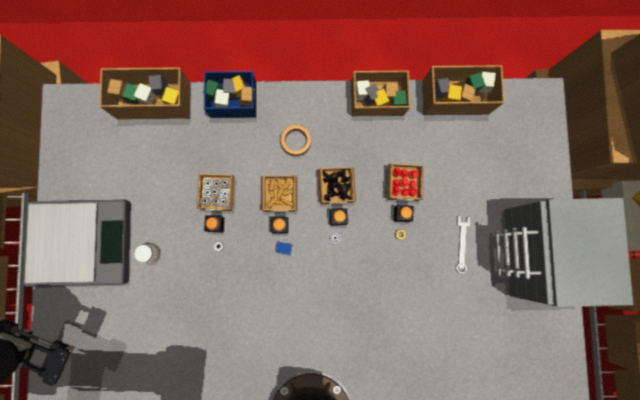

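View pics/side0.png

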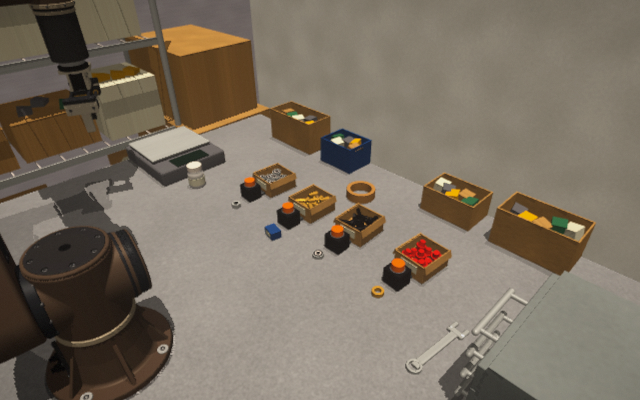

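In the top view the keys are at: bearings (213,223), spacers (279,224), bolts (339,216) and plugs (403,213). The loose bearing, packet, nut and collar lie in front of them (nearer the robot). The arm is at the lower left, clear of the stations.

```bash
cat > h.py <<'E'
import cv2,numpy as np
from plant import ctrl
def P(n):
    m=ctrl.camera_model(n); R=cv2.Rodrigues(np.array(m["rvec"]))[0]; return m["K"],R,np.array(m["tvec"]).ravel()
def ray(n,uv,z,cm=None):
    K,R,t=cm or P(n); d=R.T@np.linalg.solve(K,[*uv,1.]); c=-R.T@t
    return c+d*(z-c[2])/d[2]
def blobs(im,lo,hi,roi=None,amin=15):
    m=cv2.inRange(cv2.cvtColor(im,cv2.COLOR_BGR2HSV),lo,hi)
    n,l,s,c=cv2.connectedComponentsWithStats(m)
    return [(c[i].round(1),s[i].tolist()) for i in range(1,n) if s[i][4]>=amin]
E
python3 - <<'E'
from h import *
for n in("top","side"):
    im=cv2.imread(f"pics/{n}0.png")
    for c,s in blobs(im,(6,190,150),(18,255,255)):
        print(n,c,s,ray(n,c,.064).round(4))
E
```

```text
top [210.6 222.5] [206, 218, 11, 10, 80] [0.5478 0.2731 0.064 ]
side [249.4 180. ] [245, 178, 10, 5, 43] [0.5423 0.2638 0.064 ]
side [287.6 205.2] [283, 202, 10, 7, 60] [0.5361 0.0773 0.064 ]
side [311.9 204.3] [309, 202, 9, 6, 18] [0.587  0.0326 0.064 ]
side [337.  228.6] [332, 225, 11, 8, 74] [ 0.5566 -0.094   0.064 ]
side [398.  262.7] [392, 258, 13, 10, 103] [ 0.5634 -0.2837  0.064 ]
```

Run:
```python
from h import *
im=cv2.imread("pics/top0.png")[150:260,180:440]
cv2.imwrite("pics/topc.png",cv2.resize(im,None,fx=3,fy=3,interpolation=cv2.INTER_CUBIC))
for x in (213,279,339,403):
    y={213:223,279:224,339:216,403:213}[x]
    print(cv2.cvtColor(cv2.imread("pics/top0.png"),cv2.COLOR_BGR2HSV)[y-8:y+9:2,x].tolist())
```

```text
[[75, 10, 53], [11, 154, 126], [15, 193, 231], [16, 192, 233], [17, 189, 234], [16, 187, 234], [15, 191, 224], [10, 91, 109], [10, 15, 51]]
[[0, 0, 59], [12, 119, 131], [17, 184, 232], [17, 181, 234], [18, 180, 234], [18, 181, 233], [17, 181, 232], [11, 122, 148], [173, 20, 50]]
[[36, 21, 60], [13, 147, 158], [17, 184, 232], [18, 183, 233], [18, 176, 233], [19, 174, 235], [18, 175, 227], [10, 96, 122], [10, 15, 50]]
[[0, 8, 64], [12, 148, 133], [16, 185, 225], [18, 182, 233], [18, 177, 233], [18, 178, 228], [13, 173, 147], [8, 43, 72], [8, 18, 56]]
```

View pics/topc.png

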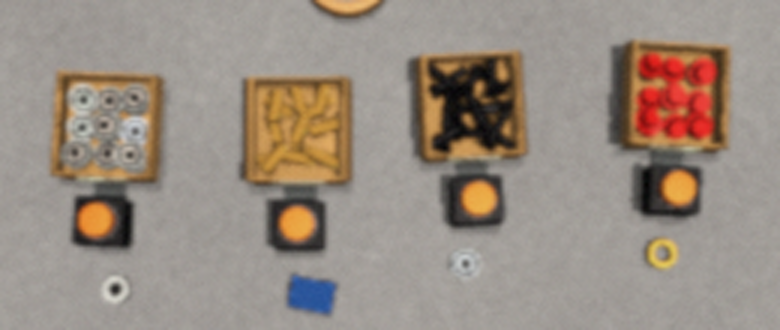

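Run:
```python
from h import *
im=cv2.imread("pics/top0.png")
im[:205]=0; im[235:]=0
for c,s in blobs(im,(6,110,110),(22,255,255),amin=40): print("top",c,s,ray("top",c,.064).round(4))
im=cv2.imread("pics/side0.png"); 
# side: bright top faces (orange) 
for c,s in blobs(im,(3,170,90),(20,255,255),amin=30):
    if 235<c[0]<415 and 170<c[1]<285: print("side",c,s,ray("side",c,.06).round(4))
c=im[165:295,230:430]; cv2.imwrite("pics/sidec.png",cv2.resize(c,None,fx=4,fy=4,interpolation=cv2.INTER_CUBIC))
```

```text
top [214.1 207.1] [197, 205, 35, 5, 96] [0.5912 0.2636 0.064 ]
top [278.9 207.2] [262, 205, 35, 6, 189] [0.5879 0.0808 0.064 ]
top [406.  212.2] [400, 206, 13, 13, 123] [ 0.5678 -0.2794  0.064 ]
top [339.2 215.6] [334, 210, 12, 12, 122] [ 0.5613 -0.0894  0.064 ]
top [211.5 222.9] [206, 217, 13, 13, 127] [0.5466 0.2706 0.064 ]
top [278.5 224. ] [273, 218, 12, 13, 121] [0.5404 0.0824 0.064 ]
side [249.5 181.7] [245, 177, 10, 10, 84] [0.5401 0.2611 0.06  ]
side [360.9 188.8] [348, 182, 27, 15, 131] [ 0.7494 -0.0065  0.06  ]
side [312.5 199.5] [295, 191, 35, 18, 276] [0.6088 0.0534 0.06  ]
side [287.8 207. ] [283, 202, 11, 11, 102] [0.5343 0.0747 0.06  ]
side [337.  230.3] [331, 224, 13, 13, 124] [ 0.5552 -0.0954  0.06  ]
side [397.7 264.5] [391, 257, 14, 15, 161] [ 0.5618 -0.2846  0.06  ]
```

View pics/sidec.png

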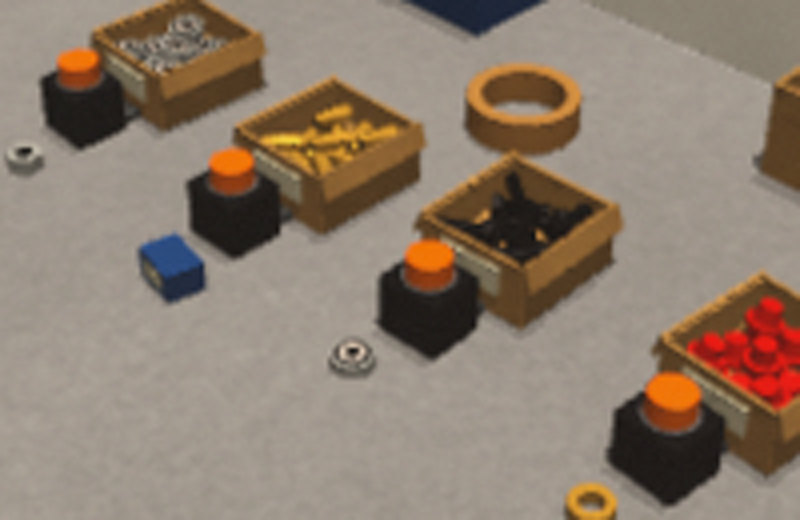

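```bash
cat >> h.py <<'E'
from scipy.spatial.transform import Rotation as Ro
def delta(x,y,ztip,obs=None):
    o=obs or ctrl.get_obs()
    R=Ro.from_euler("xyz",o["orientation"],degrees=True)
    return R.inv().apply(np.array([x,y,ztip+.066])-o["tool_pos"]).round(4)
E
python3 -c "
from h import *
print(delta(.545,.267,.15), delta(.50,.267,.15))"
```

```text
[0.4008 0.2188 0.0757] [0.3593 0.2361 0.0757]
```

```bash
python3 -m creep '[[0,0,0,0.02,0.011,0.004,0],[0,0,0,0.055,0.03,0.01,0],[0,0,0,0.09,0.049,0.017,0],[0,0,0,0.125,0.068,0.024,0],[0,0,0,0.16,0.087,0.03,0],[0,0,0,0.195,0.106,0.037,0],[0,0,0,0.23,0.125,0.043,0],[0,0,0,0.265,0.145,0.05,0],[0,0,0,0.3,0.164,0.057,0],[0,0,0,0.335,0.183,0.063,0],[0,0,0,0.36,0.197,0.068,0],[0,0,0,0.375,0.205,0.071,0]]'
python3 -m creep '[[0,0,0,0,0,0,0],[0,0,0,0,0,0,0],[0,0,0,0,0,0,0],[0,0,0,0,0,0,0]]'
python3 - <<'E'
from h import *
o=ctrl.get_obs(); cm=P("wrist"); im=ctrl.snapshot("wrist"); cv2.imwrite("pics/w1.png",im)
print(o["tool_pos"],o["orientation"],o["opening"],o["force"])
for c,s in blobs(im,(3,150,90),(22,255,255),amin=300): print(c,s,ray("wrist",c,.064,cm).round(4))
cv2.imwrite("pics/t1.png",ctrl.snapshot("top"))
E
```

```text
clock: 1.1
tool_pos: [0.5278, 0.2871, 0.2201]
orientation: [179.9, 0.0, -22.7]
force: [-0.8, -0.1, -0.2]
opening: 0.0133
clock: 1.43
tool_pos: [0.5262, 0.2909, 0.2213]
orientation: [-180.0, -0.0, -22.5]
force: [-0.4, -0.2, -1.2]
opening: 0.0004
[0.52623899 0.29086707 0.22126672] [-1.79988116e+02 -9.95497687e-04 -2.25086160e+01] 0.0004105945641192605 [-0.4068306  -0.17622639 -1.19229291]
[570.  78.] [541, 55, 58, 46, 2053] [0.5413 0.0863 0.064 ]
[330.7 166.7] [312, 147, 39, 40, 1108] [0.5472 0.2704 0.064 ]
```

View pics/w1.png

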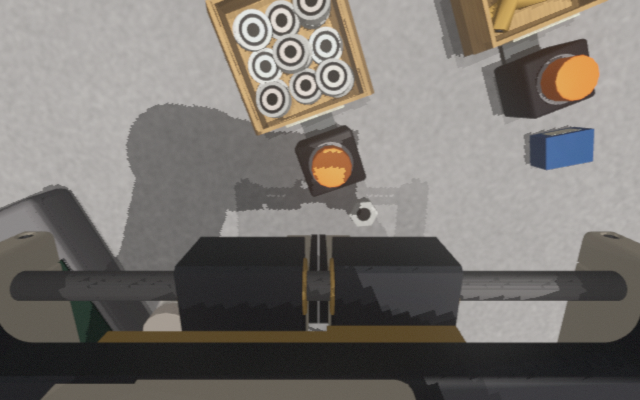

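The wrist view has the bearings key at (331,167), which puts it at about (0.547, 0.270) and agrees with the top view. The fingers are shut.

```bash
python3 -c "
from h import *
print(delta(.547,.270,.080))"
```

```text
[0.0273 0.0115 0.0754]
```

```bash
python3 -m creep '[[0,0,0,0.009,0.004,0.015,0],[0,0,0,0.018,0.008,0.035,0],[0,0,0,0.027,0.0115,0.055,0],[0,0,0,0.027,0.0115,0.068,0],[0,0,0,0.027,0.0115,0.075,0],[0,0,0,0.027,0.0115,0.075,0],[0,0,0,0.027,0.0115,0.075,0]]'
python3 -c "
from h import *
im=ctrl.snapshot('side');cv2.imwrite('pics/s2.png',cv2.resize(im[100:260,180:380],None,fx=4,fy=4)[:600])
im=ctrl.snapshot('wrist');cv2.imwrite('pics/w2.png',im)
print(delta(.547,.270,.064-.014),ctrl.get_obs()['tool_pos'],ctrl.get_obs()['force'])"
```

```text
clock: 2.12
tool_pos: [0.5471, 0.2698, 0.1465]
orientation: [180.0, -0.0, -22.5]
force: [1.2, 0.1, 0.3]
opening: 0.0007
[-0.0005  0.0002  0.0313] [0.5474448  0.26997335 0.14733834] [ 0.37674935  0.3263056  -0.25550628]
```

View pics/s2.png

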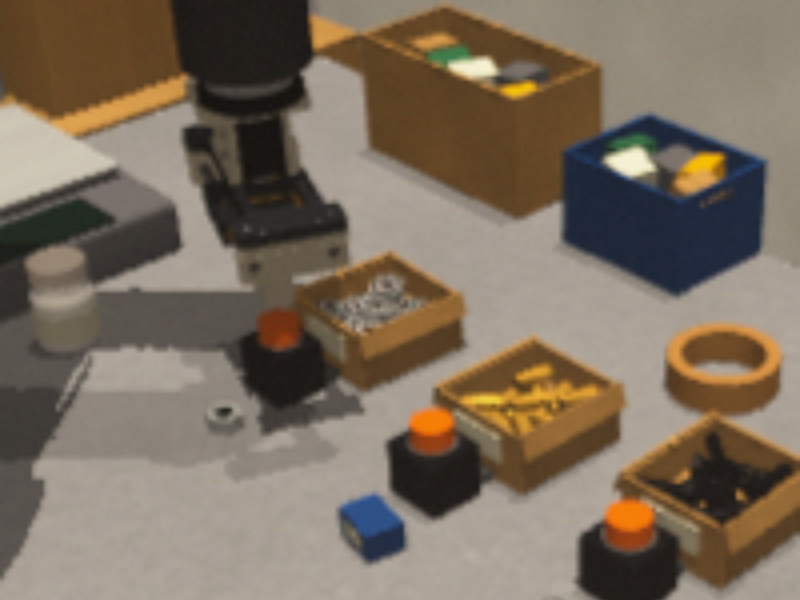

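View pics/w2.png

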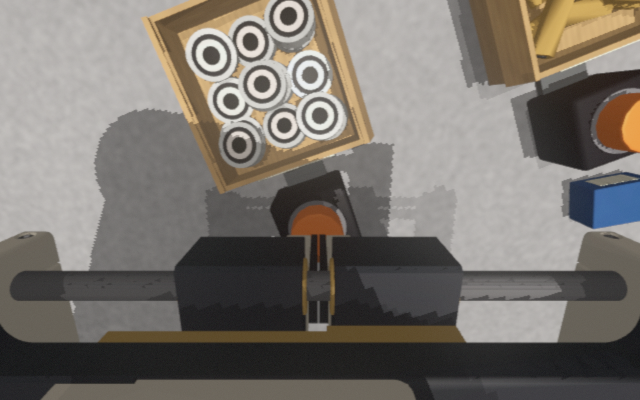

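The fingertips stand over the middle of the bearings key in both views, so I'm pressing it.

```bash
python3 -m creep '[[0,0,0,0,0,0.005,0],[0,0,0,0,0,0.01,0],[0,0,0,0,0,0.014,0],[0,0,0,0,0,0.017,0],[0,0,0,0,0,0.019,0],[0,0,0,0,0,0.021,0],[0,0,0,0,0,0.023,0],[0,0,0,0,0,0.025,0],[0,0,0,0,0,0.027,0],[0,0,0,0,0,0.029,0],[0,0,0,0,0,0.03,0],[0,0,0,0,0,0.03,0]]'
python3 -c "
from h import *
print(delta(.547,.270,.050),ctrl.get_obs()['force'])"
```

```text
clock: 3.22
tool_pos: [0.5471, 0.2691, 0.1162]
orientation: [180.0, 0.0, -22.6]
force: [-3.4, -0.3, 6.1]
opening: 0.0006
[-0.0004 -0.0008  0.0002] [-3.38487574 -0.27106891  6.12234058]
```

```bash
python3 -m creep '[[0,0,0,0,0,0.001,0],[0,0,0,0,0,0.0015,0],[0,0,0,0,0,0.0015,0],[0,0,0,0,0,0.0015,0]]'
python3 -m creep '[[0,0,0,0,0,-0.003,0],[0,0,0,0,0,-0.008,0],[0,0,0,0,0,-0.016,0],[0,0,0,0,0,-0.03,0],[0,0,0,0,0,-0.05,0],[0,0,0,0,0,-0.07,0],[0,0,0,0,0,-0.08,0],[0,0,0,0,0,-0.08,0]]'
python3 -c "
from h import *
print(delta(.540,.083,.130),ctrl.get_obs()['force'])"
```

```text
clock: 3.55
tool_pos: [0.5471, 0.2691, 0.1153]
orientation: [-180.0, -0.0, -22.5]
force: [-4.2, -1.4, 8.8]
opening: 0.0007
clock: 4.22
tool_pos: [0.5484, 0.27, 0.1976]
orientation: [-179.7, -0.1, -22.5]
force: [0.7, 0.5, 0.1]
opening: 0.0002
[0.0639 0.1759 0.001 ] [0.65124425 0.45882872 0.05364627]
```

```bash
python3 -m creep '[[0,0,0,0.008,0.022,0,0],[0,0,0,0.02,0.055,0,0],[0,0,0,0.032,0.088,0,0],[0,0,0,0.044,0.121,0,0],[0,0,0,0.054,0.15,0,0],[0,0,0,0.061,0.168,0,0],[0,0,0,0.064,0.176,0,0],[0,0,0,0.064,0.176,0,0],[0,0,0,0.064,0.176,0,0]]'
python3 - <<'E'
from h import *
o=ctrl.get_obs(); cm=P("wrist"); im=ctrl.snapshot("wrist"); cv2.imwrite("pics/w3.png",im)
print(o["tool_pos"])
for c,s in blobs(im,(3,150,90),(22,255,255),amin=300): print(c,s,ray("wrist",c,.064,cm).round(4))
im=ctrl.snapshot('side');cv2.imwrite('pics/s3.png',cv2.resize(im[130:280,220:420],None,fx=4,fy=4))
print(delta(.540,.083,.080))
E
```

```text
clock: 4.97
tool_pos: [0.5388, 0.0819, 0.1942]
orientation: [180.0, 0.0, -22.6]
force: [-0.2, 0.9, 0.8]
opening: 0.0003
[0.53875063 0.08189706 0.19424259]
[543.5  84.2] [512, 59, 61, 51, 2242] [ 0.5621 -0.0872  0.064 ]
[316.8 207. ] [296, 184, 43, 46, 1506] [0.5415 0.0807 0.064 ]
[ 0.0009 -0.0006  0.0484]
```

View pics/w3.png

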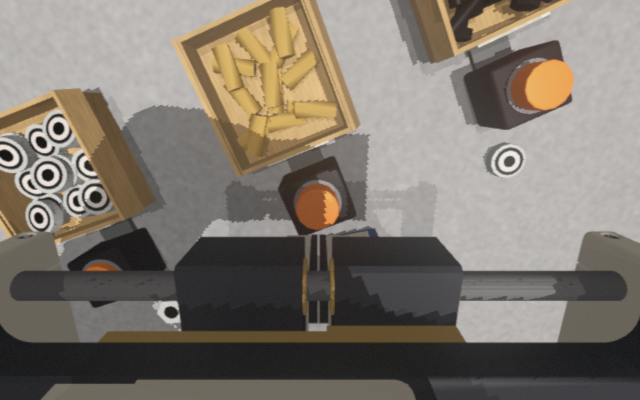

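View pics/s3.png

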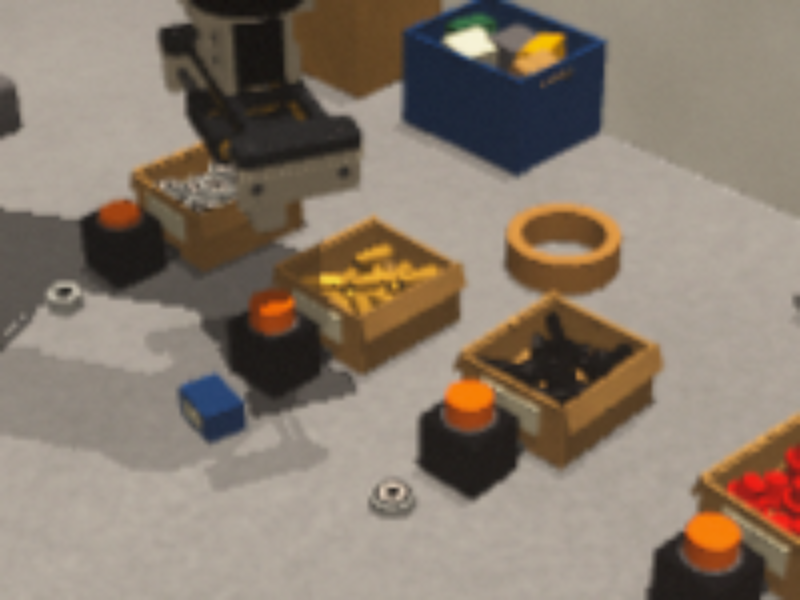

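In the side view the bearings key, crop (120,213), now stands clearly lower than the others. The spacers key is in the wrist view at (317,207), within about 3 mm of the tool axis.

```bash
python3 -m creep '[[0,0,0,0.001,0,0.015,0],[0,0,0,0.001,0,0.032,0],[0,0,0,0.001,0,0.046,0],[0,0,0,0.001,0,0.056,0],[0,0,0,0.001,0,0.061,0],[0,0,0,0.001,0,0.064,0],[0,0,0,0.001,0,0.067,0],[0,0,0,0.001,0,0.07,0],[0,0,0,0.001,0,0.073,0],[0,0,0,0.001,0,0.076,0],[0,0,0,0.001,0,0.078,0],[0,0,0,0.001,0,0.078,0]]'
python3 -m creep '[[0,0,0,0,0,0,0],[0,0,0,0,0,0,0]]'
```

```text
clock: 6.07
tool_pos: [0.54, 0.0819, 0.1168]
orientation: [-180.0, -0.0, -22.6]
force: [-1.8, 2.1, 6.0]
opening: 0.0005
clock: 6.23
tool_pos: [0.54, 0.0819, 0.1171]
orientation: [-180.0, -0.0, -22.6]
force: [-2.2, 1.9, 5.1]
opening: 0.0006
```

```bash
python3 -m creep '[[0,0,0,0,0,0.001,0],[0,0,0,0,0,0.002,0],[0,0,0,0,0,0.002,0],[0,0,0,0,0,0.002,0]]'
python3 -m creep '[[0,0,0,0,0,-0.003,0],[0,0,0,0,0,-0.008,0],[0,0,0,0,0,-0.016,0],[0,0,0,0,0,-0.03,0],[0,0,0,0,0,-0.05,0],[0,0,0,0,0,-0.07,0],[0,0,0,0,0,-0.08,0],[0,0,0,0,0,-0.08,0]]'
python3 -c "
from h import *
print(delta(.562,-.0885,.130),ctrl.get_obs()['force'])"
```

```text
clock: 6.57
tool_pos: [0.54, 0.0819, 0.1154]
orientation: [-180.0, -0.0, -22.5]
force: [-4.8, 2.1, 8.0]
opening: 0.0
clock: 7.23
tool_pos: [0.5409, 0.082, 0.1974]
orientation: [-179.8, -0.2, -22.6]
force: [-0.2, 1.0, 0.4]
opening: 0.0005
[0.0849 0.1494 0.0012] [-0.22417938  0.96554481  0.39351147]
```

```bash
python3 -m creep '[[0,0,0,0.012,0.021,0,0],[0,0,0,0.028,0.05,0,0],[0,0,0,0.045,0.08,0,0],[0,0,0,0.062,0.109,0,0],[0,0,0,0.076,0.134,0,0],[0,0,0,0.083,0.146,0,0],[0,0,0,0.085,0.149,0,0],[0,0,0,0.085,0.149,0,0],[0,0,0,0.085,0.149,0,0]]'
python3 - <<'E'
from h import *
o=ctrl.get_obs(); cm=P("wrist"); im=ctrl.snapshot("wrist"); cv2.imwrite("pics/w4.png",im)
print(o["tool_pos"])
for c,s in blobs(im,(3,150,90),(22,255,255),amin=300): print(c,s,ray("wrist",c,.064,cm).round(4))
im=ctrl.snapshot('side');cv2.imwrite('pics/s4.png',cv2.resize(im[150:300,230:430],None,fx=4,fy=4))
E
```

```text
clock: 7.98
tool_pos: [0.5607, -0.0884, 0.194]
orientation: [180.0, 0.0, -22.6]
force: [-0.7, 1.3, 0.7]
opening: 0.0009
[ 0.56067952 -0.08835586  0.1940432 ]
[576.7  94.5] [545, 70, 64, 50, 2478] [ 0.5693 -0.2761  0.064 ]
[319.5 207.6] [299, 185, 43, 45, 1478] [ 0.5622 -0.0912  0.064 ]
[138.5 308.9] [118, 301, 42, 20, 642] [0.5395 0.0732 0.064 ]
```

View pics/w4.png

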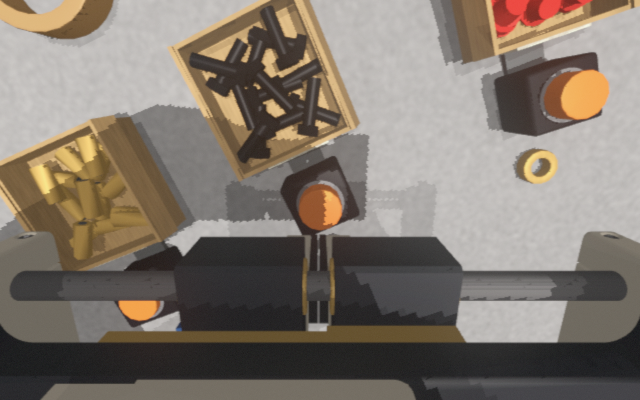

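View pics/s4.png

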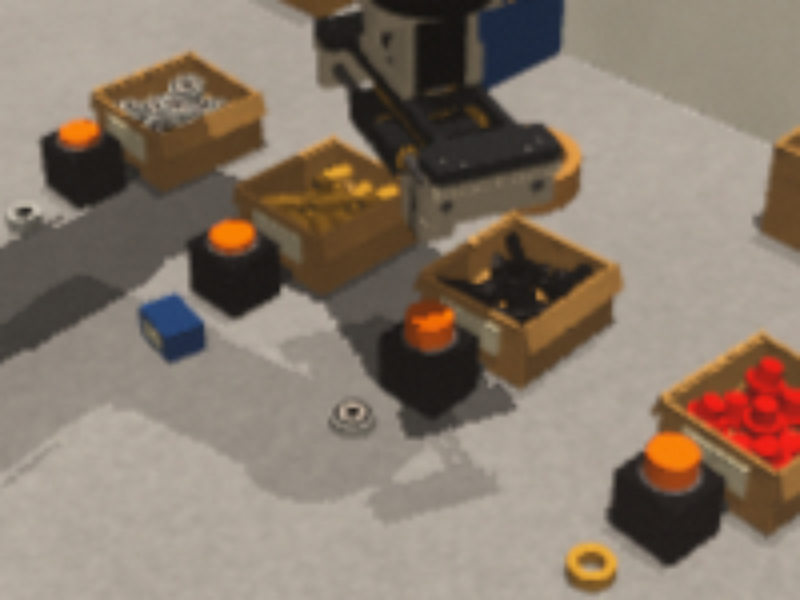

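Crop positions in the side view: bearings (80,133) and spacers (233,237) are both down, while bolts (430,320) and plugs (672,455) are still up. The bolts key is in the wrist view at (320,208), about 3 mm off the tool axis.

```bash
python3 -m creep '[[0,0,0,0.002,0.001,0.015,0],[0,0,0,0.002,0.001,0.032,0],[0,0,0,0.002,0.001,0.046,0],[0,0,0,0.002,0.001,0.056,0],[0,0,0,0.002,0.001,0.061,0],[0,0,0,0.002,0.001,0.064,0],[0,0,0,0.002,0.001,0.067,0],[0,0,0,0.002,0.001,0.07,0],[0,0,0,0.002,0.001,0.073,0],[0,0,0,0.002,0.001,0.076,0],[0,0,0,0.002,0.001,0.078,0],[0,0,0,0.002,0.001,0.078,0]]'
python3 -m creep '[[0,0,0,0,0,0.001,0],[0,0,0,0,0,0.002,0],[0,0,0,0,0,0.002,0],[0,0,0,0,0,0.002,0]]'
python3 -m creep '[[0,0,0,0,0,-0.003,0],[0,0,0,0,0,-0.008,0],[0,0,0,0,0,-0.016,0],[0,0,0,0,0,-0.03,0],[0,0,0,0,0,-0.05,0],[0,0,0,0,0,-0.08,0],[0,0,0,0,0,-0.11,0],[0,0,0,0,0,-0.15,0],[0,0,0,0,0,-0.18,0],[0,0,0,0,0,-0.2,0],[0,0,0,0,0,-0.2,0]]'
python3 - <<'E'
from h import *
im=ctrl.snapshot('side');cv2.imwrite('pics/s5.png',cv2.resize(im[150:300,230:430],None,fx=4,fy=4))
im=ctrl.snapshot('top');cv2.imwrite('pics/t5.png',im)
E
```

```text
clock: 9.08
tool_pos: [0.5628, -0.0901, 0.1168]
orientation: [-180.0, -0.0, -22.6]
force: [-2.1, 2.9, 6.0]
opening: 0.0006
clock: 9.42
tool_pos: [0.5628, -0.0901, 0.1154]
orientation: [-180.0, -0.1, -22.5]
force: [-2.8, 2.5, 9.3]
opening: 0.0003
clock: 10.33
tool_pos: [0.5641, -0.0907, 0.3207]
orientation: [-179.8, -0.5, -22.5]
force: [0.8, 0.9, -0.8]
opening: 0.0008
```

View pics/s5.png

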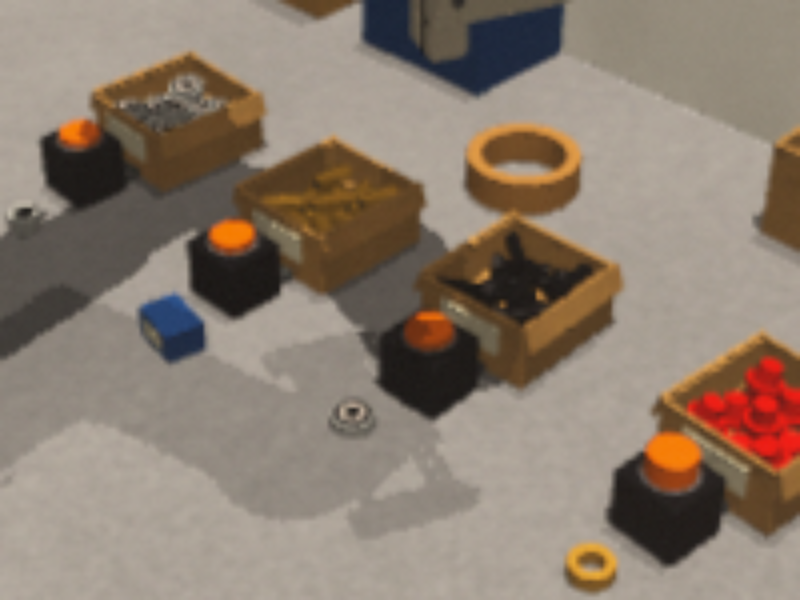

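View pics/t5.png

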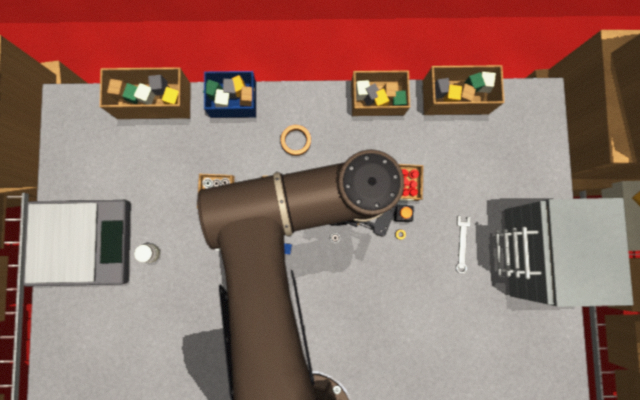

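All three keys now sit at the same low level: bearings (80,133), spacers (233,237) and bolts (430,328). The plugs key (672,455) is still up, and the loose parts haven't moved. The arm is well clear.

```bash
python3 -m creep '[[0,0,0,0,0,0,0],[0,0,0,0,0,0,0],[0,0,0,0,0,0,0]]'; python3 -c "
from plant import ctrl
print(ctrl.close_job())"
```

```text
clock: 10.68
tool_pos: [0.562, -0.0903, 0.3135]
orientation: [179.9, 0.1, -22.6]
force: [-0.7, 0.2, 0.0]
opening: 0.0003
the job is handed in; nothing more can be done
None
```

I pressed the bearings, spacers and bolts keys in that order with the shut fingertips, then raised the arm clear and handed the job in at about 10.7 s.

- **Presses:** each key was pushed about 14.6 mm down from its raised height, ending at 8 to 9.3 N. That is well above the 3 N friction, so each key was on its stop.
- **Last pictures:** the side view shows those three keys staying down and the plugs key still up. The loose bearing, packet, nut, collar and tape roll look unmoved there. The top view shows the same for the jar and wrench, though the arm hid part of the table.
- **Disagreement:** the side camera put the keys 4 to 7 mm away in y from where the top camera did. The wrist camera agreed with the top camera to about 2 mm where it saw the keys clearly, so I aimed by those two.

I had no direct reading of the key joints, so "right down" rests on the push depth, the force and the pictures.

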